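Clamp a power module in the sloped test stand and zero its gauge

ROBOT

A 6-joint arm with a two-finger parallel gripper is mounted at the origin on the work surface. World frame = base frame: x ahead of the robot, y to its left, z up, the work surface at z = 0. Lengths are in m, angles in rad, forces in N, time in s.
With the tool pointing down it reaches from about 0.375 to 0.9 m from the base axis. Payload 3.1 kg.
Tool frame: the origin (TCP) lies between the finger pads; the fingertips stand 25 mm ahead of it and the grasp point (between the pads) lies 6 mm ahead of it; z points along the fingers, y is the direction in which the jaws open and shut (so a half turn about z gives the same grasp; the last joint's range is limited). The gripper opens to 85 mm and grips with 20 to 120 N. Pads are 22 mm wide; open, the fingers measure 114 mm over their backs; the gripper's body (76 mm by 85 mm) begins 54 mm behind the grasp point. The pads swing forward as they close: fully open they stand 13 mm farther back than shut.
Start: joints at [-1.496, 0.527, 1.433, -0, 1.181, -0.178], TCP at [0.157, -0.605, 0.256] pointing down, gripper open.
Joint ranges: [-3.08, 3.08], [-0.75, 2.2], [0.22, 2.44], [-1.43, 4.57], [0, 2.65], [-2.85, 2.85]. Speed limits (rad/s): [2.79, 2.79, 3.14, 3.14, 3.14, 3.14].

INTERFACE

Orientations are given as a unit quaternion [x, y, z, w].
In Python, from station import ctrl gives the robot as it stands.
- The arm moves only by the tool drive_tool, never from a script. Its arguments are lists of equal length, an entry for each row: "travel": the shift along the tool's x, y, z in mm, a list of three; "delta_rot": the turn, a rotation vector about the tool's x, y, z in degrees, a list of three; "hand": the gripper's target within -1 to 1 (shut at 1, half-way at 0, fully open at -1). A call has 1 to 12 rows; each row shifts and turns the commanded pose from where the row before left it, along the tool's axes as they then stand; what a row does not reach is not made up. A row lasts 1/8 s, in which the tool goes at most 62.5 mm and 10.7 degrees, less where a joint would pass 70% of its speed; a pose out of reach is approached as far as the arm can. A call is refused whole if a number of a shift passes 62.5 or a number of a turn 10.7, either way. A call with a gripper value outside its range is refused whole. The fingers move at their own pace and stop on an object; "grip_force" is the grip in N (left out, the last holds). Time passes only in rows, so rows that do not move let the fingers close. It gives the time, the measured TCP pose, the force and the opening at its end, in the units of the state.
- ctrl.get_state(): the state, without advancing time (a new reading comes with each control period).
- ctrl.snapshot(name): name is "side" or "top" or "wrist"; returns a dict with "color" (480x640x3 uint8, red, green, blue), "K" (3x3 intrinsics, pixels), "extrinsics" (4x4, takes a point from world to camera coordinates). Camera axes: x right, y down, z forward; pixel columns grow to the right and rows downward; lengths in m; the calibration is good to about 2 mm. A picture is of the moment at which its call begins. There is no depth.
- ctrl.hand_in(): hands the job in, once; it reports no verdict.
The state is a dict: "t": time; "joints": joint angles; "qd": joint speeds; "effort": joint torques, N m; "tool_pos": TCP position; "tool_rot": TCP orientation; "force": force on the tool from outside, world axes, zero at the start; "torque": the same for the moment, N m; "gripper_width": finger opening in m.
Only numpy, scipy, OpenCV 4.12 (cv2) and the standard library are available. Lean on these libraries where they do the work, as an engineer would, in place of code of your own. Each camera call takes 0.05 s, during which the arm holds its last target. There are 200 camera calls.

TASK

Lay the aluminium power module flat in the pocket of the sloped test stand (either way round, vents up, set down without dropping it), then swing the hinged steel keeper bar across it until it is fully home in its spring catch. Only after that, turn the stand's gauge knob so that its pointer reads zero, at the long mark on the uphill side of the dial. Leave the spool, the spray can, the bottle and the screwdriver where they are.

Things in the scene. Friction and masses are not known exactly. Their poses are not given: they have to be found in the camera images.
- deck: Sloped aluminium deck of the fixed test stand, its far side low: it rises 25 degrees towards the robot and faces away from it. Origin: centre of the pocket, on the deck surface, 70 mm above the bench. x up the slope, y level (to the right seen from the robot), z square out of the deck. Deck spans x -75 to +155, y -230 to +130 mm. The module goes in with its length along deck y.
- pocket (a point): Centre of the pocket's floor, at the deck origin, with the deck's axes. The pocket is 130 mm (y) by 58 mm (x), between steel blocks 14 mm high: end walls 8 mm thick beyond y = +-65 mm, and four corner blocks 10 mm thick beyond x = +-29 mm at y = +-38 to +-62 mm. The middle 76 mm of both long sides is open for the fingers.
- catch (a point): Brass sprung nub of the catch, at deck x 15, y -86, 35 mm above the deck; deck axes. It sits in a steel block (y -75 to -97, x -24 to +26 mm, 36 mm high) with an end stop 50 mm high on the downhill side. The bar rides over the nub (about 6 N at the peg) and the nub pops up behind the shut bar.
- module: Loose power module: flat aluminium box 120 x 50 x 34 mm (x, y, z), black terminal strip on top at its +x end, dark vent slots on top; about 0.35 kg. Origin: centre of its underside; x along its length, z up. Starts flat on the bench left of the stand, at any yaw, at one of three spots shared with the spool and the can.
- keeper (a joint): Angle of the steel keeper bar, rad about deck +z: 0 is shut against its stop, bar along deck -y over the pocket; positive is open, swung up the slope (1.571 is straight up it, limit 1.75). Stiff hinge, stays where left. Bar 195 mm long, 18 wide, underside 38 and top 50 mm above the deck, just over the module. From about 0.02 to 0.16 it rides on the nub and is not home.
- keeper_hinge (a point): Point on the keeper's hinge axis, 44 mm above the deck (mid-thickness of the bar), at deck x 0, y +100 mm. Its axes turn with the bar: the bar points along its -y; z is the hinge axis. The hinge post is 28 mm in diameter and 52 mm high.
- keeper_peg (a point): Middle of the black grip peg on the keeper bar: 16 mm diameter, 42 mm high, square to the deck, from 50 to 92 mm above it, 130 mm from the hinge axis; the point is 71 mm above the deck. Axes as keeper_hinge.
- knob (a joint): Angle of the gauge knob in rad, growing clockwise seen looking onto the deck: 0 is the pointer at the dial's long zero mark (straight up the slope). Starts 0.55 to 1.4 rad off, on the clockwise side. The white dial under it has radius 44 mm and is 10 mm thick, centred at deck x 0, y -175 mm.
- knob_grip (a point): On the knob's axis, 38.5 mm above the deck, at deck x 0, y -175 mm. The knob is a black disc of radius 27 mm with a grip bar 50 mm long and 12 mm thick across it, from 22.5 to 48.5 mm above the deck. x points along the grip bar to the pointer nose (white line on that half); z is the turning axis, out of the deck.
- spool: Bystander: solder spool standing on end, flanges 64 mm diameter, 42 mm high. Origin: centre of its underside.
- can: Bystander: spray can standing upright, 52 mm diameter, 150 mm high. Origin: centre of its underside.
- flux: Bystander: small amber flux bottle standing upright to the right of the stand, 44 mm diameter, 120 mm high. Origin: centre of its underside.
- driver: Bystander: yellow-handled screwdriver 200 mm long lying on the bench to the right of the stand. Origin: under its middle.
Mind the look-alikes: they are no part of the job. What is shaped like the module but purple or red is not meant.

How it is judged:
On the way, in this order (a step that is already met when the one before it is completed fails the run):
1. the module lies flat in the pocket while the keeper bar is still open (x of module in the frame of deck between -0.006 and 0.006 m and y of module in the frame of deck between -0.008 and 0.008 m and z of module in the frame of deck below 0.004 m and angle between the z axis of module and the z axis of deck, either way round below 0.06 rad and angle between the x axis of module and the y axis of deck, either way round below 0.09 rad and value of joint keeper above 0.5 rad), for 0.2 s.
2. the keeper bar is shut in its catch with the module in the pocket (x of module in the frame of deck between -0.006 and 0.006 m and y of module in the frame of deck between -0.008 and 0.008 m and z of module in the frame of deck below 0.004 m and angle between the z axis of module and the z axis of deck, either way round below 0.06 rad and angle between the x axis of module and the y axis of deck, either way round below 0.09 rad and value of joint keeper below 0.035 rad), for 0.2 s.
3. the gauge knob reads zero, with the keeper still shut (value of joint knob between -0.09 and 0.09 rad and value of joint keeper below 0.035 rad), for 0.2 s.
At the end, for the whole second after the job is handed in: Module flat in the pocket (within 6 mm in deck x, 8 mm in deck y, under 4 mm off its floor, tilt under 0.06 rad, length within 0.09 rad of deck y, either way round); keeper joint under 0.035 rad; knob within 0.09 rad of zero; all three at rest (all of step 3 and x of module in the frame of deck between -0.006 and 0.006 m and y of module in the frame of deck between -0.008 and 0.008 m and z of module in the frame of deck below 0.004 m and angle between the z axis of module and the z axis of deck, either way round below 0.06 rad and angle between the x axis of module and the y axis of deck, either way round below 0.09 rad and linear speed of module below 0.02 m/s and velocity of joint keeper between -0.05 and 0.05 rad/s and velocity of joint knob between -0.05 and 0.05 rad/s); the robot touches nothing.
It fails at once if the spool, the can, the bottle or the screwdriver moved more than 25 mm (distance of any of spool, can, flux, driver from where it was at the start of the episode above 0.025 m).
It fails at once if the spool, the can or the bottle tipped over (angle between any of spool, can, flux's own z axis and vertical above 0.35 rad).
It fails at once if the module is dropped or rammed onto the stand (over 80 N) (contact force between module and deck above 80 N).
It also fails if it takes over 58 s, if anything falls off the work surface, if the arm or the gripper's body presses on something with over 40 N, if the wrist force passes 120 N, or if a joint passes its speed limit or range.

## Working session

There is one attempt and no reset: what is moved stays moved. The work goes in short steps, Python scripts to look and compute and a tool call to move; the robot and the scene stay as the last step left them, time stands still between calls to the robot, and variables do not carry over. Pictures are saved under pics/ and viewed, about 8 in all and at most 12, crops included, and the job is handed in when it is done.

Besides the shell and the picture viewer there is one more tool, called after "Request:" as name(argument=value, ...), one argument or row to a line, values as JSON. drive_tool: Moves the arm, as the interface text tells. Its arguments: {"type":"object","properties":{"travel":{"type":"array","items":{"type":"array","items":{"type":"number"}}},"delta_rot":{"type":"array","items":{"type":"array","items":{"type":"number"}}},"hand":{"type":"array","items":{"type":"number"}},"grip_force":{"type":"number"}},"required":["travel","delta_rot","hand"]}

```bash
ls; mkdir -p pics; python3 - <<'E'
from station import ctrl
import cv2,numpy as np
print(ctrl.get_state())
for n in ("side","top"):
    s=ctrl.snapshot(n); cv2.imwrite(f"pics/{n}0.png",s["color"][:,:,::-1]); np.savez(f"pics/{n}0.npz",**s)
    print(n,s["K"].tolist(),np.round(s["extrinsics"],4).tolist())
E
```

```text
pics
{'t': 0.0, 'joints': array([-1.49551286e+00,  5.28467278e-01,  1.43391457e+00,  1.54853040e-05,
        1.18138482e+00, -1.78492620e-01]), 'qd': array([ 0.00247126, -0.00180824,  0.00053502, -0.00067114,  0.00057248,
        0.00040922]), 'effort': array([ 4.31880235e-04, -4.42345512e+01, -1.78026974e+01, -4.38004918e-05,
        8.52776226e-03, -8.11825743e-06]), 'tool_pos': array([ 0.1568991 , -0.60429942,  0.25532897]), 'tool_rot': array([ 9.91960295e-01,  1.26544823e-01,  6.32198242e-05, -1.08518932e-03]), 'force': array([-0.42850042, -0.3410575 , -0.35046095]), 'torque': array([ 0.04590644,  0.00186682, -0.01396736]), 'gripper_width': 0.08508210901127454}
side [[548.0082576524158, 0.0, 314.86273424199163], [0.0, 548.0082576524158, 242.98062398256423], [0.0, 0.0, 1.0]] [[-0.969, -0.2464, 0.0171, 0.5277], [-0.1464, 0.5173, -0.8432, 0.1882], [0.1989, -0.8196, -0.5373, 1.1427], [0.0, 0.0, 0.0, 1.0]]
top [[435.3732861890169, 0.0, 320.02053221800094], [0.0, 435.3732861890169, 229.06536216478705], [0.0, 0.0, 1.0]] [[-0.0194, -0.9995, 0.0235, -0.0483], [-0.9922, 0.0163, -0.1239, 0.5352], [0.1235, -0.0257, -0.992, 1.0794], [0.0, 0.0, 0.0, 1.0]]
```

View pics/top0.png

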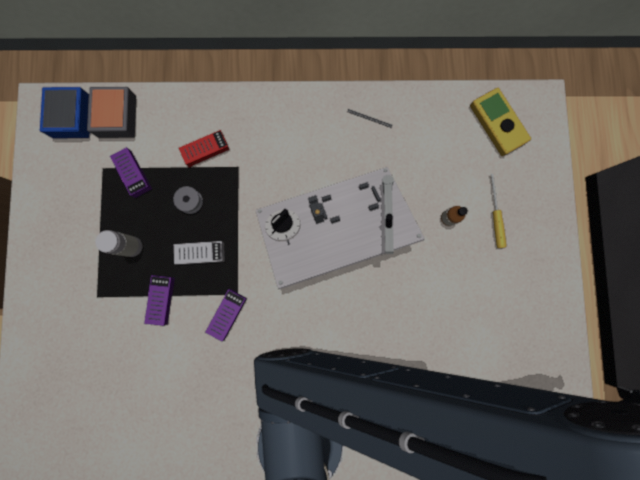

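View pics/side0.png

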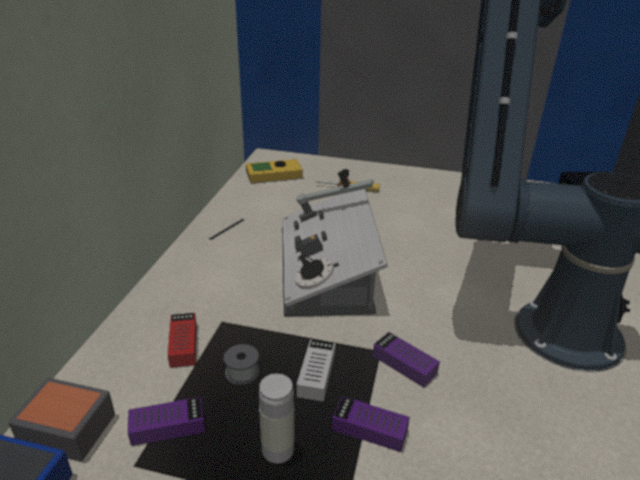

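The top view shows the white module with black strip at about (198,252), the spool at (187,200) and the can at (120,243). The stand is centred near (340,225), with the keeper open at about (388,215) and the knob at (283,222). Next I'll zoom in to get deck and module points.

```bash
python3 - <<'E'
import cv2
a=cv2.imread("pics/top0.png")[150:300,165:430]; cv2.imwrite("pics/topc.png",cv2.resize(a,None,fx=3,fy=3,interpolation=cv2.INTER_CUBIC))
E
```

```text
(no output)
```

View pics/topc.png

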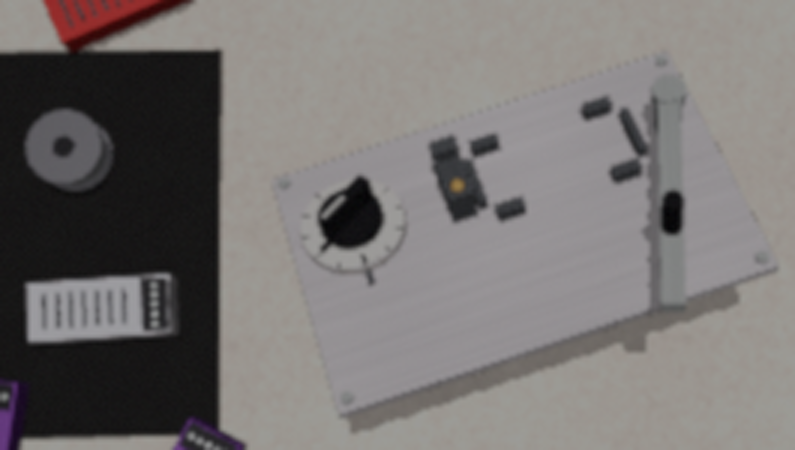

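```bash
cat > h.py <<'E'
import numpy as np,cv2
from scipy.optimize import least_squares
from scipy.spatial.transform import Rotation as R
def proj(K,E,P):
    c=(E[:3,:3]@np.atleast_2d(P).T).T+E[:3,3]; q=(K@c.T).T; return q[:,:2]/q[:,2:]
S=np.radians(25)
def deckT(x,y,yaw):
    # yaw 0: deck x -> world -x (up), deck y -> world -y
    A=np.array([[-np.cos(S),0,np.sin(S)],[0,-1,0],[np.sin(S),0,np.cos(S)]])
    T=np.eye(4);T[:3,:3]=R.from_euler('z',yaw).as_matrix()@A;T[:3,3]=[x,y,.07];return T
def ap(T,P): return np.atleast_2d(P)@T[:3,:3].T+T[:3,3]
def modT(x,y,yaw):
    T=np.eye(4);T[:3,:3]=R.from_euler('z',yaw).as_matrix();T[:3,3]=[x,y,0];return T
def fit(f,P,views,p0):
    # views: list of (K,E,idx,px)
    def r(p):
        W=ap(f(*p),P); return np.concatenate([(proj(K,E,W[i])-px).ravel() for K,E,i,px in views])
    s=least_squares(r,p0,loss='soft_l1'); return s.x,r(s.x).reshape(-1,2)
E
cat > f1.py <<'E'
from h import *
d=np.load("pics/top0.npz");K,E=d["K"],d["extrinsics"]
o=np.array([165,150]);g=lambda L:(np.array(L,float)+.5)/3-.5+o
P=np.array([[-75,-230,0],[-75,130,0],[155,130,0],[155,-230,0],[15,-86,36],[0,100,52],[0,-175,10]])/1e3
px=g([[275,182],[662,54],[777,267],[343,408],[457,185],[668,88],[353,223]])
p,r=fit(deckT,P,[(K,E,range(7),px)],[.5,0,.3]);print("deck",p,np.degrees(p[2]));print(r.round(1))
M=np.array([[-60,25,34],[60,25,34],[60,-25,34],[-60,-25,34]])/1e3
m,r=fit(modT,M,[(K,E,range(4),g([[25,284],[170,274],[174,333],[28,342]]))],[.45,.3,-1.6]);print("mod",m,np.degrees(m[2]));print(r.round(1))
E
python3 f1.py
```

```text
deck [ 0.59109631 -0.13215612  0.30662385] 17.568252220790882
[[-1.5 -0.7]
 [ 1.8 -1.3]
 [ 1.  -0.6]
 [-1.7  2.4]
 [ 0.1  0.5]
 [ 0.3  0.2]
 [-0.2  0.1]]
mod [ 0.47999472  0.2517485  -1.51873746] -87.01724668340333
[[ 0.5 -0.2]
 [-0.1 -0.1]
 [-0.6 -0. ]
 [ 0.1  0.3]]
```

```bash
cat > pl.py <<'E'
from h import *
from station import ctrl
def tool(yaw,down=True):  # tool z down, tool x at yaw (deg)
    c,s=np.cos(np.radians(yaw)),np.sin(np.radians(yaw)); return np.array([[c,s,0],[s,-c,0],[0,0,-1.]])
def plan(goals,p=None,Rm=None,maxt=60,maxr=10.5):
    """goals: (pos,R,[min rows]); prints rounded rows, returns predicted pose"""
    s=ctrl.get_state()
    if p is None: p=s["tool_pos"]; Rm=R.from_quat(s["tool_rot"]).as_matrix()
    T=[];D=[]
    for g in goals:
        rv=R.from_matrix(Rm.T@g[1]).as_rotvec(degrees=True); dp=g[0]-p
        n=max(1,int(np.ceil(max(np.linalg.norm(dp)/maxt/.001,np.linalg.norm(rv)/maxr))),g[2] if len(g)>2 else 1)
        p0=p.copy()
        for i in range(n):
            a=np.round(Rm.T@(p0+dp*(i+1)/n-p)*1000,0 if i<n-1 else 1)+0.
            rv=R.from_matrix(Rm.T@g[1]).as_rotvec(degrees=True)
            b=np.round(rv/(n-i),0 if i<n-1 else 1)+0.
            T.append(a.tolist());D.append(b.tolist())
            p=p+Rm@a/1000; Rm=Rm@R.from_rotvec(b,degrees=True).as_matrix()
        print(len(T),"rows to",np.round(p,4))
    print("travel",T);print("delta_rot",D); return p,Rm
E
python3 - <<'E'
from pl import *
plan([(np.array([.25,-.55,.36]),tool(30)),(np.array([.45,-.12,.36]),tool(107.6))])
E
```

```text
3 rows to [ 0.25 -0.55  0.36]
11 rows to [ 0.45 -0.12  0.36]
travel [[35.0, -10.0, -35.0], [35.0, -7.0, -35.0], [35.6, -3.3, -34.5], [49.0, -34.0, 0.0], [53.0, -25.0, 0.0], [58.0, -15.0, 0.0], [59.0, -6.0, 0.0], [59.0, 5.0, 0.0], [57.0, 15.0, 0.0], [54.0, 24.0, 0.0], [50.1, 32.2, 0.3]]
delta_rot [[0.0, 0.0, -5.0], [0.0, 0.0, -5.0], [-0.1, 0.0, -5.5], [0.0, 0.0, -10.0], [0.0, 0.0, -10.0], [0.0, 0.0, -10.0], [0.0, 0.0, -10.0], [0.0, 0.0, -9.0], [0.0, 0.0, -10.0], [0.0, 0.0, -9.0], [0.0, 0.0, -9.6]]
```

Request:
drive_tool(
  travel=[
    [35, -10, -35],
    [35, -7, -35],
    [35.6, -3.3, -34.5],
    [49, -34, 0],
    [53, -25, 0],
    [58, -15, 0],
    [59, -6, 0],
    [59, 5, 0],
    [57, 15, 0],
    [54, 24, 0],
    [50, 32, 0],
    [0, 0, 0],
  ],
  delta_rot=[
    [0, 0, -5],
    [0, 0, -5],
    [0, 0, -5.5],
    [0, 0, -10],
    [0, 0, -10],
    [0, 0, -10],
    [0, 0, -10],
    [0, 0, -9],
    [0, 0, -10],
    [0, 0, -9],
    [0, 0, -9.6],
    [0, 0, 0],
  ],
  hand=[-1, -1, -1, -1, -1, -1, -1, -1, -1, -1, -1, -1],
)

```text
t: 1.6
tool_pos: [0.4504, -0.1167, 0.3605]
tool_rot: [0.587, 0.809, 0.0, -0.001]
force: [-1.1, 0.3, -0.6]
gripper_width: 0.0853
```

```bash
python3 - <<'E'
from station import ctrl
import cv2,numpy as np
s=ctrl.get_state();print(s["tool_pos"],s["tool_rot"],s["joints"].round(2))
for n in ("wrist","top","side"):
    s=ctrl.snapshot(n); np.savez(f"pics/{n}1.npz",**s); c=s["color"][:,:,::-1]; cv2.imwrite(f"pics/{n}1.png",c)
s=np.load("pics/wrist1.npz"); print(s["K"].tolist(),np.linalg.inv(s["extrinsics"]).round(3).tolist())
E
```

```text
[ 0.45037985 -0.11666521  0.36052422] [ 5.87352726e-01  8.09330734e-01  3.72435399e-04 -6.32234328e-04] [-0.49  0.19  1.67  0.    1.29 -0.81]
[[336.0644560783968, 0.0, 315.0614432258981], [0.0, 336.0644560783968, 238.39006731568134], [0.0, 0.0, 1.0]] [[0.951, 0.294, 0.101, 0.423], [0.311, -0.899, -0.31, -0.037], [-0.001, 0.326, -0.945, 0.477], [0.0, 0.0, 0.0, 1.0]]
```

View pics/wrist1.png

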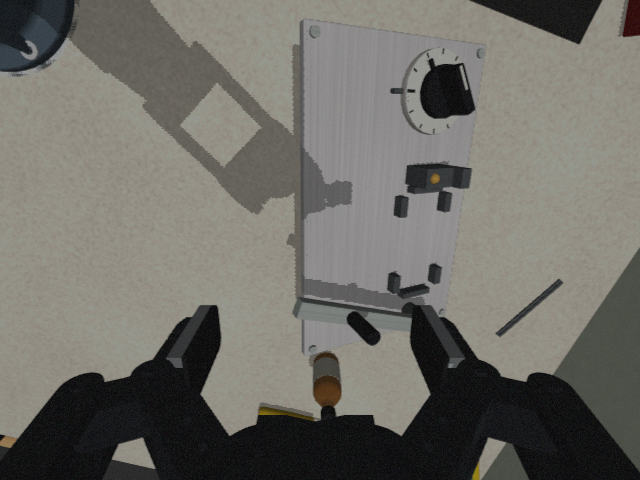

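```bash
cat > f2.py <<'E'
from h import *
d=np.load("pics/top0.npz");w=np.load("pics/wrist1.npz")
o=np.array([165,150]);g=lambda L:(np.array(L,float)+.5)/3-.5+o
P=np.array([[-75,-230,0],[-75,130,0],[155,130,0],[155,-230,0],[15,-86,36],[0,100,52],[0,-175,10]])/1e3
for name,V in dict(top=[(d["K"],d["extrinsics"],[4,5,6],g([[457,185],[668,88],[353,223]]))],
  wrist=[(w["K"],w["extrinsics"],[0,3,4,6],np.array([[486,45],[302,20],[435,179],[433,91.]]))]).items():
    p,r=fit(deckT,P,V,[.59,-.13,.3]);print(name,p,r.round(1).tolist())
def box(x0,x1,y0,y1,z0,z1): return np.array([[x,y,z] for z in(z0,z1) for x,y in((x0,y0),(x1,y0),(x1,y1),(x0,y1))])/1e3
B=[box(-75,155,-230,130,-1,0),box(-29,29,-73,-65,0,14),box(-29,29,65,73,0,14),box(-24,26,-97,-75,0,36)]
B+=[box(sx*29,sx*39,sy*38,sy*62,0,14) for sx in(1,-1) for sy in(1,-1)]
import sys
p=eval(sys.argv[1]) if len(sys.argv)>1 else [*p]
ims=[]
for n,(x0,y0,x1,y1),f in(("top1",(250,160,430,295),2.2),("wrist1",(290,10,490,360),1.7)):
    q=np.load(f"pics/{n}.npz");im=cv2.resize(q["color"][y0:y1,x0:x1,::-1],None,fx=f,fy=f,interpolation=cv2.INTER_CUBIC)
    for b in B:
        u=((proj(q["K"],q["extrinsics"],ap(deckT(*p),b))-[x0,y0]+.5)*f*8).astype(int)
        for k in(0,4): cv2.polylines(im,[u[k:k+4].reshape(-1,1,2)],True,(0,255,0) if k else (0,0,255),1,cv2.LINE_AA,3)
    ims.append(im)
H=max(i.shape[0] for i in ims)
cv2.imwrite("pics/ov.png",np.hstack([cv2.copyMakeBorder(i,0,H-i.shape[0],0,0,0) for i in ims]))
E
python3 f2.py
```

```text
top [ 0.59180728 -0.13200504  0.30795623] [[0.0, 0.2], [0.2, -0.2], [-0.2, -0.1]]
wrist [ 0.59060983 -0.13413612  0.31709757] [[-0.1, -1.1], [-0.3, -0.2], [-0.5, 0.1], [4.0, 1.9]]
```

View pics/ov.png

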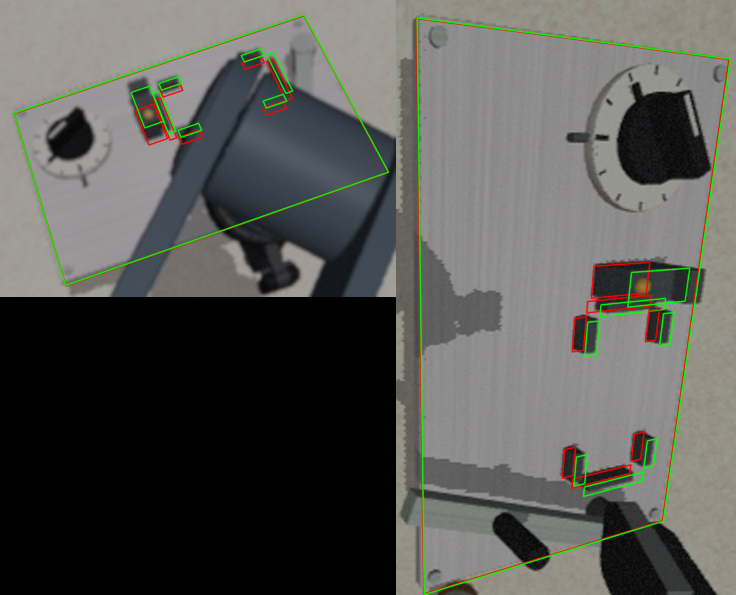

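```bash
cat > f3.py <<'E'
import sys
from scipy.optimize import minimize
sys.argv=["f2"]; exec(open("f2.py").read().split("ims=[]")[0])
def score(p,q,f=6):
    x0,y0,x1,y1=q["roi"];im=q["im"];s=0
    for b in B[4:]:
        u=((proj(q["K"],q["extrinsics"],ap(deckT(*p),b))-[x0,y0]+.5)*f*16).astype(np.int32)
        m=np.zeros(im.shape,np.uint8);cv2.fillConvexPoly(m,cv2.convexHull(u.reshape(-1,1,2)),255,cv2.LINE_AA,4)
        ring=cv2.dilate(m,np.ones((2*f+1,)*2))-m
        s+=(im*m).sum()/m.sum()-(im*ring.astype(float)).sum()/ring.sum()
    return s
for n,roi in(("top0",(250,160,430,295)),("wrist1",(290,10,490,360))):
    q=dict(np.load(f"pics/{n}.npz"));x0,y0,x1,y1=roi;q["roi"]=roi
    q["im"]=cv2.resize(cv2.cvtColor(q["color"],cv2.COLOR_RGB2GRAY)[y0:y1,x0:x1],None,fx=6,fy=6,interpolation=cv2.INTER_CUBIC).astype(float)
    r=minimize(score,[.591,-.134,.315],args=(q,),method="Nelder-Mead",options=dict(initial_simplex=np.array([.591,-.134,.315])+np.vstack([np.zeros(3),np.diag([.006,.006,.04])]),xatol=1e-4,fatol=.05))
    print(n,r.x,r.fun)
E
python3 f3.py
```

```text
top [ 0.59180728 -0.13200504  0.30795623] [[0.0, 0.2], [0.2, -0.2], [-0.2, -0.1]]
wrist [ 0.59060983 -0.13413612  0.31709757] [[-0.1, -1.1], [-0.3, -0.2], [-0.5, 0.1], [4.0, 1.9]]
top0 [ 0.59212563 -0.1313963   0.30448398] -248.14722837696814
wrist1 [ 0.58915547 -0.13307616  0.30665433] -300.5377182655547
```

```bash
python3 - <<'E'
from pl import *
plan([(np.array([.48,.252,.25]),tool(93))])
E
```

```text
7 rows to [0.48  0.252 0.25 ]
travel [[49.0, 20.0, 16.0], [51.0, 19.0, 16.0], [50.0, 17.0, 15.0], [52.0, 15.0, 16.0], [51.0, 13.0, 16.0], [53.0, 11.0, 16.0], [52.3, 9.6, 15.4]]
delta_rot [[0.0, 0.0, 2.0], [0.0, 0.0, 2.0], [0.0, 0.0, 2.0], [0.0, 0.0, 2.0], [0.0, 0.0, 2.0], [0.0, 0.0, 2.0], [0.0, 0.0, 2.6]]
```

Request:
drive_tool(
  travel=[
    [49, 20, 16],
    [51, 19, 16],
    [50, 17, 15],
    [52, 15, 16],
    [51, 13, 16],
    [53, 11, 16],
    [52, 9.6, 15],
    [0, 0, 0],
  ],
  delta_rot=[
    [0, 0, 2],
    [0, 0, 2],
    [0, 0, 2],
    [0, 0, 2],
    [0, 0, 2],
    [0, 0, 2],
    [0, 0, 2.6],
    [0, 0, 0],
  ],
  hand=[-1, -1, -1, -1, -1, -1, -1, -1],
)

```text
t: 2.75
tool_pos: [0.4804, 0.2531, 0.2493]
tool_rot: [0.688, 0.726, -0.001, -0.001]
force: [0.3, -1.2, 0.2]
gripper_width: 0.0852
```

```bash
python3 - <<'E'
from station import ctrl
import cv2,numpy as np
s=ctrl.get_state();print(s["tool_pos"],s["tool_rot"],s["joints"].round(2))
s=ctrl.snapshot("wrist"); np.savez("pics/wrist2.npz",**s); cv2.imwrite("pics/wrist2.png",s["color"][:,:,::-1])
E
```

```text
[0.48037056 0.25308009 0.24931168] [ 6.87647522e-01  7.26043957e-01 -8.20124536e-04 -6.20296819e-04] [0.28 0.43 1.65 0.   1.07 0.22]
```

View pics/wrist2.png

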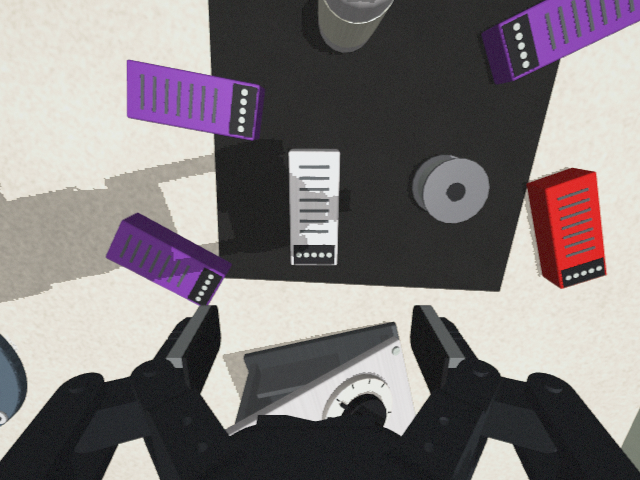

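```bash
cat > f4.py <<'E'
from pl import *
w=np.load("pics/wrist2.npz");d=np.load("pics/top0.npz")
o=np.array([165,150]);g=lambda L:(np.array(L,float)+.5)/3-.5+o
M=np.array([[-60,25,34],[60,25,34],[60,-25,34],[-60,-25,34]])/1e3
m,r=fit(modT,M,[(w["K"],w["extrinsics"],range(4),np.array([[340,150.5],[337.5,264.5],[291,264.5],[288.7,150.5]]))],[.48,.25,-1.52]);print("mod",m,np.degrees(m[2]),r.round(1).tolist())
m[:2]=(m[:2]+[.48,.2517])/2; 
print(m)
y=np.degrees(m[2])+180
plan([(np.r_[m[:2],.10],tool(y)),(np.r_[m[:2],.031],tool(y),4)])
E
python3 f4.py
```

```text
mod [ 0.47821203  0.25165175 -1.51718553] -86.9283275518997 [[0.4, -0.4], [0.0, 0.6], [0.0, 0.5], [-0.4, -0.5]]
[ 0.47910602  0.25167588 -1.51718553]
3 rows to [0.4791 0.2516 0.1   ]
7 rows to [0.4791 0.2517 0.031 ]
travel [[0.0, 0.0, 50.0], [0.0, -1.0, 50.0], [0.3, -0.1, 49.9], [0.0, 0.0, 17.0], [0.0, 0.0, 17.0], [0.0, 0.0, 18.0], [0.0, 0.0, 17.0]]
delta_rot [[0.0, 0.0, 0.0], [0.0, 0.0, 0.0], [-0.1, 0.1, 0.0], [0.0, 0.0, 0.0], [0.0, 0.0, 0.0], [0.0, 0.0, 0.0], [0.0, 0.0, 0.0]]
```

Request:
drive_tool(
  travel=[
    [0, 0, 50],
    [0, -1, 50],
    [0, 0, 50],
    [0, 0, 17],
    [0, 0, 17],
    [0, 0, 18],
    [0, 0, 17],
    [0, 0, 0],
    [0, 0, 0],
    [0, 0, 0],
    [0, 0, 0],
    [0, 0, 0],
  ],
  delta_rot=[
    [0, 0, 0],
    [0, 0, 0],
    [0, 0, 0],
    [0, 0, 0],
    [0, 0, 0],
    [0, 0, 0],
    [0, 0, 0],
    [0, 0, 0],
    [0, 0, 0],
    [0, 0, 0],
    [0, 0, 0],
    [0, 0, 0],
  ],
  hand=[-1, -1, -1, -1, -1, -1, -1, -1, 0.4, 0.4, 0.4, 0.4],
  grip_force=50,
)

```text
t: 4.3
tool_pos: [0.4796, 0.2524, 0.0326]
tool_rot: [0.688, 0.726, 0.001, 0.0]
force: [0.1, 0.7, 5.8]
gripper_width: 0.049
```

```bash
cat >> pl.py <<'E'
D=deckT(.5906,-.1325,.306)
Rplace=np.c_[-D[:3,1],-D[:3,0],-D[:3,2]]
dk=lambda *v: ap(D,np.array(v)/1e3)[0]
E
python3 - <<'E'
from pl import *
s=ctrl.get_state();p=s["tool_pos"]
Rm=R.from_quat(s["tool_rot"]).as_matrix()
plan([(p+[0,0,.03],Rm,2),(p+[0,0,.23],Rm),(dk(0,-0.7,130),Rplace)])
E
```

```text
2 rows to [0.4795 0.2524 0.0626]
6 rows to [0.4795 0.2524 0.2626]
13 rows to [ 0.6427 -0.1152  0.1878]
travel [[0.0, 0.0, -15.0], [0.0, 0.0, -15.0], [0.0, 0.0, -50.0], [0.0, 0.0, -50.0], [0.0, 0.0, -50.0], [0.1, 0.3, -50.0], [-54.0, 20.0, 11.0], [-54.0, 20.0, 9.0], [-55.0, 18.0, 9.0], [-55.0, 16.0, 8.0], [-56.0, 15.0, 8.0], [-57.0, 14.0, 7.0], [-56.4, 11.9, 7.9]]
delta_rot [[0.0, 0.0, 0.0], [0.0, 0.0, 0.0], [0.0, 0.0, 0.0], [0.0, 0.0, 0.0], [0.0, 0.0, 0.0], [0.0, 0.0, 0.0], [4.0, 0.0, -2.0], [4.0, -1.0, -2.0], [3.0, 0.0, -2.0], [3.0, -1.0, -2.0], [4.0, 0.0, -2.0], [3.0, -1.0, -2.0], [4.0, -0.2, -2.2]]
```

Request:
drive_tool(
  travel=[
    [0, 0, -15],
    [0, 0, -15],
    [0, 0, -50],
    [0, 0, -50],
    [0, 0, -50],
    [0, 0, -50],
    [0, 0, 0],
  ],
  delta_rot=[
    [0, 0, 0],
    [0, 0, 0],
    [0, 0, 0],
    [0, 0, 0],
    [0, 0, 0],
    [0, 0, 0],
    [0, 0, 0],
  ],
  hand=[0.4, 0.4, 0.4, 0.4, 0.4, 0.4, 0.4],
)

```text
t: 5.18
tool_pos: [0.4812, 0.2528, 0.2667]
tool_rot: [0.688, 0.726, 0.005, 0.003]
force: [0.6, -0.3, -4.9]
gripper_width: 0.0495
```

Request:
drive_tool(
  travel=[
    [-30, 10, 6],
    [-54, 20, 11],
    [-54, 20, 9],
    [-55, 18, 9],
    [-55, 16, 8],
    [-56, 15, 8],
    [-57, 14, 7],
    [-27, 2, 2],
    [0, 0, 0],
  ],
  delta_rot=[
    [0, 0, 0],
    [4, 0, -2],
    [4, -1, -2],
    [3, 0, -2],
    [3, -1, -2],
    [4, 0, -2],
    [3, -1, -2],
    [4, -0.2, -2.2],
    [0, 0, 0],
  ],
  hand=[0.4, 0.4, 0.4, 0.4, 0.4, 0.4, 0.4, 0.4, 0.4],
)

```text
t: 6.3
tool_pos: [0.6387, -0.1204, 0.1859]
tool_rot: [0.578, 0.786, -0.175, -0.131]
force: [-0.0, 2.2, -4.7]
gripper_width: 0.049
```

```bash
python3 - <<'E'
from pl import *
s=ctrl.get_state();print(s["tool_pos"],s["joints"].round(2),s["gripper_width"],s["force"])
print("in deck mm",(D[:3,:3].T@(s["tool_pos"]-D[:3,3])*1e3).round(1))
plan([(dk(0,-0.7,130),Rplace)])
s=ctrl.snapshot("wrist"); np.savez("pics/wrist3.npz",**s); cv2.imwrite("pics/wrist3.png",s["color"][:,:,::-1])
E
```

```text
[ 0.63872522 -0.1204367   0.18585855] [-0.26  0.81  1.14 -0.23  1.58 -0.52] 0.04903015879207203 [-0.01626529  2.1895448  -4.7423909 ]
in deck mm [  4.1   3.  125.9]
1 rows to [ 0.6428 -0.1153  0.1878]
travel [[3.7, 4.1, -4.1]]
delta_rot [[-0.3, -0.2, -0.1]]
```

View pics/wrist3.png

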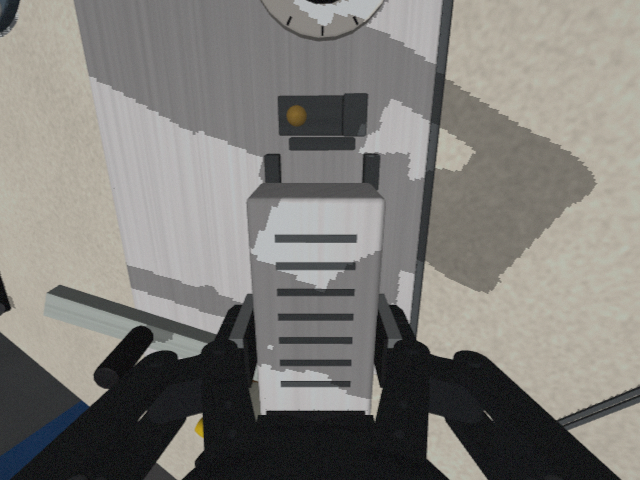

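```bash
cat > ov3.py <<'E'
from pl import *
def box(x0,x1,y0,y1,z0,z1): return np.array([[x,y,z] for z in(z0,z1) for x,y in((x0,y0),(x1,y0),(x1,y1),(x0,y1))])/1e3
q=np.load("pics/wrist3.npz");x0,y0,x1,y1,f=225,70,415,210,4.2
im=cv2.resize(q["color"][y0:y1,x0:x1,::-1],None,fx=f,fy=f,interpolation=cv2.INTER_CUBIC)
def dr(W,c,names=""):
    u=(proj(q["K"],q["extrinsics"],W)-[x0,y0]+.5)*f
    for k in(0,4): cv2.polylines(im,[(u[k:k+4]*8).astype(int).reshape(-1,1,2)],True,c[k//4],1,cv2.LINE_AA,3)
for b in(box(-29,29,-73,-65,0,14),box(-24,26,-97,-75,0,36),box(29,39,-62,-38,0,14),box(-39,-29,-62,-38,0,14)): dr(ap(D,b),((0,0,255),(0,255,0)))
s=ctrl.get_state();T=np.eye(4);T[:3,:3]=R.from_quat(s["tool_rot"]).as_matrix();T[:3,3]=s["tool_pos"]
# module in tool frame: bottom 32.6 ahead, centre x -0.7
dr(ap(T,box(-60.7,59.3,-25,25,32.6,-1.4)),((255,0,0),(255,255,0)))
cv2.imwrite("pics/ov3.png",im)
E
python3 ov3.py
```

```text
(no output)
```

View pics/ov3.png

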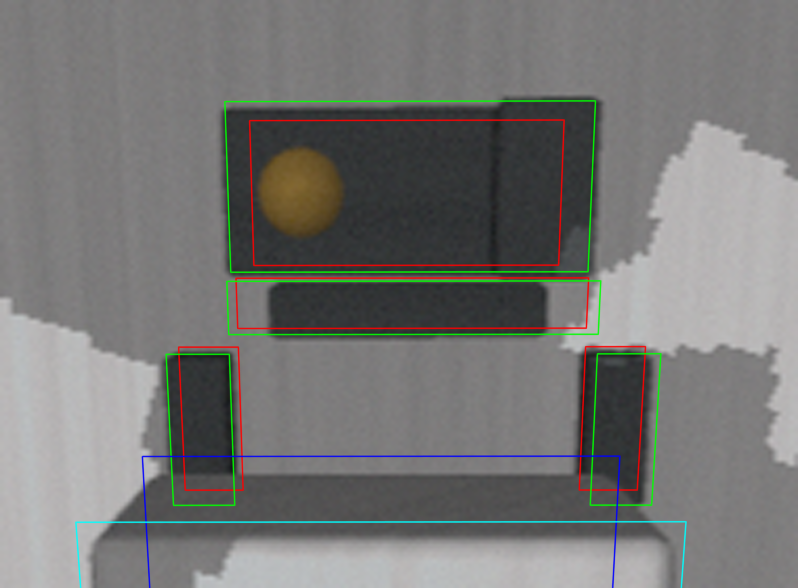

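```bash
cat >> pl.py <<'E'
def rep():
    s=ctrl.get_state();Rm=R.from_quat(s["tool_rot"]).as_matrix()
    print("t",s["t"],"deck mm",(D[:3,:3].T@(s["tool_pos"]-D[:3,3])*1e3).round(1),"rot err deg",R.from_matrix(Rm.T@Rplace).as_rotvec(degrees=True).round(2),"F deck",(D[:3,:3].T@s["force"]).round(1),"w",round(s["gripper_width"],4))
E
python3 - <<'E'
from pl import *
rep(); plan([(dk(0,0,70),Rplace,3)])
E
```

```text
t 6.35 deck mm [  4.6   1.2 126.7] rot err deg [-0.26 -0.26 -0.03] F deck [-1.2 -1.5 -3.3] w 0.0491
3 rows to [ 0.6188 -0.1236  0.1335]
travel [[0.0, 2.0, 19.0], [1.0, 1.0, 19.0], [-0.1, 1.8, 18.6]]
delta_rot [[0.0, 0.0, 0.0], [0.0, 0.0, 0.0], [-0.3, -0.3, 0.0]]
```

Request:
drive_tool(
  travel=[
    [0, 2, 19],
    [1, 1, 19],
    [0, 1.8, 18.6],
    [0, 0, 0],
    [0, 0, 0],
  ],
  delta_rot=[
    [0, 0, 0],
    [0, 0, 0],
    [-0.3, -0.3, 0],
    [0, 0, 0],
    [0, 0, 0],
  ],
  hand=[0.4, 0.4, 0.4, 0.4, 0.4],
)

```text
t: 6.98
tool_pos: [0.6202, -0.1226, 0.1371]
tool_rot: [0.577, 0.788, -0.174, -0.125]
force: [0.2, 0.3, -4.2]
gripper_width: 0.0494
```

```bash
python3 - <<'E'
from pl import *
rep(); plan([(dk(0,0,38),Rplace,4)])
E
```

```text
t 6.975 deck mm [ 0.  -0.5 74. ] rot err deg [0.25 0.29 0.04] F deck [-2.1 -0.3 -3.7] w 0.0494
4 rows to [ 0.6059 -0.1276  0.1044]
travel [[0.0, 0.0, 9.0], [0.0, 0.0, 9.0], [0.0, 0.0, 9.0], [-0.3, -0.1, 9.0]]
delta_rot [[0.0, 0.0, 0.0], [0.0, 0.0, 0.0], [0.0, 0.0, 0.0], [0.2, 0.3, 0.0]]
```

Request:
drive_tool(
  travel=[
    [0, 0, 8],
    [0, 0, 8],
    [0, 0, 8],
    [0, 0, 8],
    [0, 0, 0],
    [0, 0, 0],
  ],
  delta_rot=[
    [0, 0, 0],
    [0, 0, 0],
    [0, 0, 0],
    [0, 0, 0],
    [0, 0, 0],
    [0, 0, 0],
  ],
  hand=[0.4, 0.4, 0.4, 0.4, 0.4, 0.4],
)

```text
t: 7.72
tool_pos: [0.6074, -0.1277, 0.1074]
tool_rot: [0.577, 0.788, -0.175, -0.125]
force: [0.7, -0.6, -3.9]
gripper_width: 0.0492
```

```bash
python3 - <<'E'
from pl import *
rep()
s=ctrl.snapshot("wrist"); np.savez("pics/wrist4.npz",**s); 
f=2; c=s["color"][130:420,190:450,::-1]; cv2.imwrite("pics/wrist4.png",cv2.resize(c,None,fx=2,fy=2,interpolation=cv2.INTER_CUBIC))
rep()
E
```

```text
t 7.725 deck mm [-0.   0.5 41.3] rot err deg [ 0.21  0.27 -0.01] F deck [-2.1  0.8 -3.4] w 0.0492
t 7.775 deck mm [-0.1  0.5 41.5] rot err deg [ 0.23  0.29 -0.01] F deck [-2.3 -0.6 -4.1] w 0.0492
```

View pics/wrist4.png

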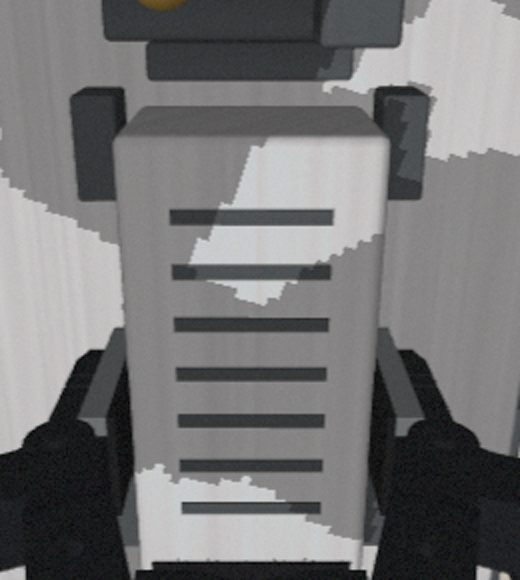

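Request:
drive_tool(
  travel=[
    [0.8, 0, 2],
    [0, 0, 2],
    [0, 0, 2],
    [0, 0, 1],
    [0, 0, 0],
    [0, 0, 0],
  ],
  delta_rot=[
    [0.2, 0.3, 0],
    [0, 0, 0],
    [0, 0, 0],
    [0, 0, 0],
    [0, 0, 0],
    [0, 0, 0],
  ],
  hand=[0.4, 0.4, 0.4, 0.4, 0.4, 0.4],
)

```text
t: 8.52
tool_pos: [0.6042, -0.1277, 0.1011]
tool_rot: [0.577, 0.787, -0.174, -0.128]
force: [0.6, -0.4, -3.5]
gripper_width: 0.0494
```

```bash
python3 - <<'E'
from pl import *
rep()
E
```

```text
t 8.525 deck mm [ 0.  -0.4 34.3] rot err deg [ 0.   -0.03 -0.  ] F deck [-1.9  0.6 -3. ] w 0.0494
```

No contact yet, so I'll creep down.

Request:
drive_tool(
  travel=[
    [0, 0, 0.7],
    [0, 0, 0.7],
    [0, 0, 0.6],
    [0, 0, 0],
  ],
  delta_rot=[
    [0, 0, 0],
    [0, 0, 0],
    [0, 0, 0],
    [0, 0, 0],
  ],
  hand=[0.4, 0.4, 0.4, 0.4],
)

```text
t: 9.02
tool_pos: [0.6036, -0.1279, 0.0997]
tool_rot: [0.577, 0.787, -0.174, -0.128]
force: [0.0, 1.0, -1.1]
gripper_width: 0.0492
```

```bash
python3 - <<'E'
from pl import *
rep()
E
```

```text
t 9.025 deck mm [ 0.1 -0.5 32.7] rot err deg [ 0.01 -0.02 -0.01] F deck [-0.8 -1.  -0.9] w 0.0492
```

Request:
drive_tool(
  travel=[
    [0, 0, 0.5],
    [0, 0, 0.5],
    [0, 0, 0.3],
    [0, 0, 0],
  ],
  delta_rot=[
    [0, 0, 0],
    [0, 0, 0],
    [0, 0, 0],
    [0, 0, 0],
  ],
  hand=[0.4, 0.4, 0.4, 0.4],
)

```text
t: 9.52
tool_pos: [0.6035, -0.1279, 0.0996]
tool_rot: [0.577, 0.788, -0.174, -0.128]
force: [1.0, 3.0, 5.9]
gripper_width: 0.0495
```

```bash
python3 - <<'E'
from pl import *
rep()
E
```

```text
t 9.525 deck mm [ 0.1 -0.5 32.6] rot err deg [ 0.06  0.01 -0.01] F deck [ 0.8 -2.6  6.1] w 0.0495
```

Request:
drive_tool(
  travel=[
    [0, 0, 0],
    [0, 0, 0],
    [0, 0, 0],
    [0, 0, 0],
    [0, 0, 0],
    [0, 0, 0],
    [0, 0, -10],
    [0, 0, -30],
    [0, 0, -40],
    [0, 0, -40],
    [0, 0, 0],
  ],
  delta_rot=[
    [0, 0, 0],
    [0, 0, 0],
    [0, 0, 0],
    [0, 0, 0],
    [0, 0, 0],
    [0, 0, 0],
    [0, 0, 0],
    [0, 0, 0],
    [0, 0, 0],
    [0, 0, 0],
    [0, 0, 0],
  ],
  hand=[-0.2, -0.3, -0.5, -0.8, -1, -1, -1, -1, -1, -1, -1],
)

```text
t: 10.9
tool_pos: [0.6544, -0.113, 0.2111]
tool_rot: [0.578, 0.788, -0.173, -0.124]
force: [-0.2, -0.5, 0.7]
gripper_width: 0.0855
```

```bash
python3 - <<'E'
from pl import *
rep()
for n in("wrist","top","side"):
    s=ctrl.snapshot(n); np.savez(f"pics/{n}5.npz",**s)
    cv2.imwrite(f"pics/{n}5.png",s["color"][:,:,::-1])
w=cv2.imread("pics/wrist5.png")
t=cv2.resize(cv2.imread("pics/top5.png")[150:310,240:440],None,fx=1.5,fy=1.5)
sd=cv2.resize(cv2.imread("pics/side5.png")[170:320,260:400],None,fx=2,fy=2)
cv2.imwrite("pics/v5.png",w)
E
```

```text
t 10.9 deck mm [ -0.9   0.6 156. ] rot err deg [ 0.47  0.26 -0.07] F deck [0.6 0.4 0.5] w 0.0855
```

View pics/v5.png

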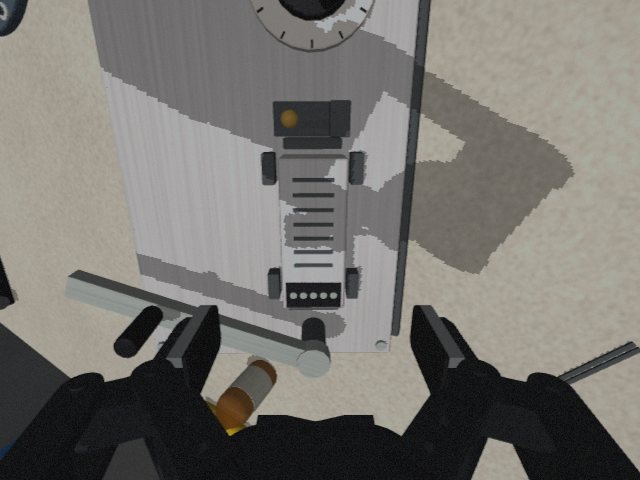

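The module sits centred in the pocket, spanning columns 278–348 between blocks at 275 and 349. The keeper hinge is at about (314,358), the peg top at about (125,347) and the bar end at about (75,285). Next I'll work out the keeper angle.

```bash
cat >> pl.py <<'E'
def ray(q,px,h):  # pixel -> deck mm at height h mm
    Ei=np.linalg.inv(q["extrinsics"]);d=Ei[:3,:3]@np.linalg.inv(q["K"])@[*px,1];c=Ei[:3,3]
    d=D[:3,:3].T@d;c=D[:3,:3].T@(c-D[:3,3]);return ((c+d*(h/1e3-c[2])/d[2])*1e3).round(1)
E
python3 - <<'E'
from pl import *
q=np.load("pics/wrist5.npz")
for n,px,h in(("hinge",(314,358),52),("pegtop",(125,347),92),("pegbase",(158,311),50),("barend uphill top corner lo",(67,290),50),("barend hi",(77,272),50),("mod far L",(279,156),34),("mod far R",(348,156),34),("near L",(285,307),34),("near R",(340,307),34),("nub",(289,119),36)):
    r=ray(q,px,h);print(n,r, "theta",np.arctan2(r[0],100-r[1]).round(3) if n[0] in"pb" else "")
E
```

```text
hinge [-0.2 93.7 52. ] theta 
pegtop [120.5  52.   92. ] theta 1.192
pegbase [117.6  51.4  50. ] theta 1.179
barend uphill top corner lo [181.5  33.4  50. ] theta 1.219
barend hi [170.8  18.8  50. ] theta 1.127
mod far L [ 23.6 -61.1  34. ] theta 
mod far R [-24.1 -61.   34. ] theta 
near L [23.1 58.1 34. ] theta 
near R [-21.4  58.3  34. ] theta 
nub [ 15.9 -85.2  36. ] theta
```

```bash
cat >> pl.py <<'E'
Rdz=lambda th: D[:3,:3]@R.from_euler('z',th).as_matrix()@D[:3,:3].T
kp=lambda th,h,r=130: dk(r*np.sin(th),100-r*np.cos(th),h)
E
python3 - <<'E'
from pl import *
th=1.185
p,Rm=plan([(kp(th,145),Rdz(th)@Rplace,8)])
E
```

```text
8 rows to [ 0.5603 -0.1956  0.2523]
travel [[-6.0, -15.0, 1.0], [-5.0, -16.0, 0.0], [-2.0, -16.0, 1.0], [1.0, -16.0, 1.0], [3.0, -16.0, 0.0], [5.0, -16.0, 1.0], [8.0, -14.0, 0.0], [9.3, -13.7, 1.1]]
delta_rot [[0.0, 0.0, -8.0], [0.0, 0.0, -9.0], [0.0, 0.0, -8.0], [0.0, 0.0, -9.0], [0.0, 0.0, -8.0], [0.0, 0.0, -9.0], [0.0, 0.0, -8.0], [0.0, -0.1, -8.9]]
```

Request:
drive_tool(
  travel=[
    [-6, -15, 1],
    [-5, -16, 0],
    [-2, -16, 1],
    [1, -16, 1],
    [3, -16, 0],
    [5, -16, 1],
    [8, -14, 0],
    [9, -13.7, 1],
    [0, 0, 0],
    [0, 0, 0],
  ],
  delta_rot=[
    [0, 0, -8],
    [0, 0, -9],
    [0, 0, -8],
    [0, 0, -9],
    [0, 0, -8],
    [0, 0, -9],
    [0, 0, -8],
    [0, 0, -9],
    [0, 0, 0],
    [0, 0, 0],
  ],
  hand=[-1, -1, -1, -1, -1, -1, -1, -1, -1, -1],
)

```text
t: 12.3
tool_pos: [0.5611, -0.1955, 0.2518]
tool_rot: [0.039, 0.975, -0.073, -0.205]
force: [-0.4, -0.2, 0.2]
gripper_width: 0.0853
```

```bash
python3 - <<'E'
from pl import *
rep(); print(ctrl.get_state()["joints"].round(2))
th=1.185
plan([(kp(th,81),Rdz(th)@Rplace,4)])
s=ctrl.snapshot("wrist"); np.savez("pics/wrist6.npz",**s)
cv2.imwrite("pics/wrist6.png",s["color"][:,:,::-1])
E
```

```text
t 12.3 deck mm [119.6  51.2 144.9] rot err deg [ 1.00e-02 -1.50e-01  6.79e+01] F deck [ 0.4  0.1 -0. ] w 0.0853
[-0.4   0.65  1.28 -0.28  1.55 -1.84]
4 rows to [ 0.5345 -0.2037  0.1943]
travel [[0.0, 0.0, 16.0], [0.0, 0.0, 16.0], [1.0, 0.0, 16.0], [-0.3, -0.3, 15.9]]
delta_rot [[0.0, 0.0, 0.0], [0.0, 0.0, 0.0], [0.0, 0.0, 0.0], [0.1, -0.1, 0.0]]
```

View pics/wrist6.png

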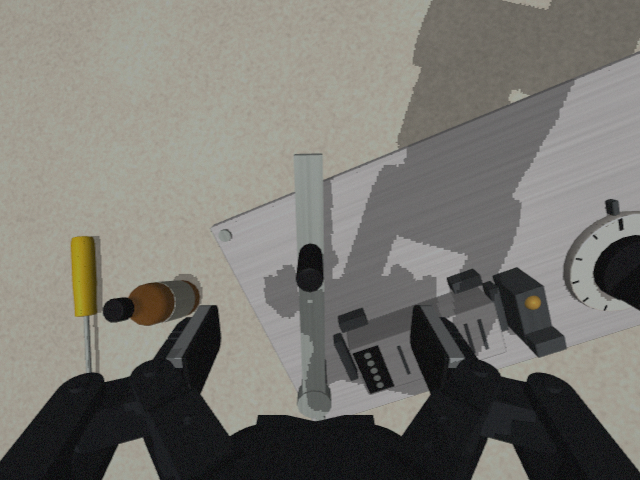

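Request:
drive_tool(
  travel=[
    [0, 0, 16],
    [0, 0, 16],
    [1, 0, 16],
    [0, 0, 14],
    [0, 0, 0],
    [0, 0, 0],
    [0, 0, 0],
    [0, 0, 0],
    [0, 0, 0],
    [0, 0, 0],
    [0, 0, 0],
  ],
  delta_rot=[
    [0, 0, 0],
    [0, 0, 0],
    [0, 0, 0],
    [0, 0, 0],
    [0, 0, 0],
    [0, 0, 0],
    [0, 0, 0],
    [0, 0, 0],
    [0, 0, 0],
    [0, 0, 0],
    [0, 0, 0],
  ],
  hand=[-1, -1, -1, -1, 0, 0.3, 0.6, 0.7, 0.7, 0.7, 0.7],
  grip_force=40,
)

```text
t: 13.72
tool_pos: [0.5359, -0.2038, 0.1977]
tool_rot: [0.038, 0.976, -0.073, -0.203]
force: [1.3, 0.2, 5.5]
gripper_width: 0.0148
```

```bash
python3 - <<'E'
from pl import *
rep()
s=ctrl.get_state();Rm=R.from_quat(s["tool_rot"]).as_matrix();d=(D[:3,:3].T@(s["tool_pos"]-D[:3,3])*1e3)
print("polar",np.hypot(d[0],100-d[1]),np.arctan2(d[0],100-d[1]))
plan([(kp(th,82),Rdz(th)@Rplace,1) for th in np.linspace(1.185,.16,12)[1:]])
E
```

```text
t 13.725 deck mm [120.7  51.5  84.6] rot err deg [3.000e-02 5.000e-02 6.798e+01] F deck [1.2 0.2 5.6] w 0.0148
polar 130.04186783359577 1.1890026176452217
1 rows to [ 0.536  -0.1918  0.1931]
2 rows to [ 0.5381 -0.1802  0.1905]
3 rows to [ 0.5412 -0.1688  0.1876]
4 rows to [ 0.5453 -0.1579  0.1842]
5 rows to [ 0.5503 -0.1475  0.1805]
6 rows to [ 0.5562 -0.1377  0.1765]
7 rows to [ 0.563  -0.1287  0.1722]
8 rows to [ 0.5705 -0.1204  0.1677]
9 rows to [ 0.5788 -0.1128  0.1629]
10 rows to [ 0.5877 -0.1063  0.158 ]
11 rows to [ 0.5973 -0.1007  0.1531]
travel [[-0.6, 12.6, 2.6], [-0.6, 12.1, 0.0], [-0.5, 12.1, 0.0], [-0.6, 12.1, 0.0], [-0.6, 12.1, 0.0], [-0.5, 12.1, 0.0], [-0.6, 12.1, 0.0], [-0.6, 12.1, 0.0], [-0.5, 12.1, 0.0], [-0.6, 12.1, 0.0], [-0.6, 12.1, -0.1]]
delta_rot [[0.0, 0.1, 5.4], [0.0, 0.0, 5.4], [0.0, 0.0, 5.3], [0.0, 0.0, 5.3], [0.0, 0.0, 5.4], [0.0, 0.0, 5.3], [0.0, 0.0, 5.4], [0.0, 0.0, 5.3], [0.0, 0.0, 5.3], [0.0, 0.0, 5.4], [0.0, 0.0, 5.3]]
```

Request:
drive_tool(
  travel=[
    [-0.6, 12.1, 0],
    [-0.6, 12.1, 0],
    [-0.5, 12.1, 0],
    [-0.6, 12.1, 0],
    [-0.6, 12.1, 0],
    [-0.5, 12.1, 0],
    [0, 0, 0],
  ],
  delta_rot=[
    [0, 0, 5.4],
    [0, 0, 5.4],
    [0, 0, 5.3],
    [0, 0, 5.3],
    [0, 0, 5.4],
    [0, 0, 5.3],
    [0, 0, 0],
  ],
  hand=[0.7, 0.7, 0.7, 0.7, 0.7, 0.7, 0.7],
)

```text
t: 14.6
tool_pos: [0.5577, -0.1372, 0.1786]
tool_rot: [0.306, 0.927, -0.126, -0.175]
force: [2.3, 1.3, 4.6]
gripper_width: 0.0147
```

```bash
cat >> pl.py <<'E'
def rk():
    s=ctrl.get_state();d=(D[:3,:3].T@(s["tool_pos"]-D[:3,3])*1e3); th=np.arctan2(d[0],100-d[1])
    Rm=R.from_quat(s["tool_rot"]).as_matrix()
    print("t",s["t"],"r",np.hypot(d[0],100-d[1]).round(2),"th",th.round(4),"z",d[2].round(1),"ang",R.from_matrix(Rm.T@Rplace).as_rotvec(degrees=True).round(2),"F tan(open)/rad/z",(R.from_euler('z',th).as_matrix().T@D[:3,:3].T@s["force"]).round(1),"w",s["gripper_width"].round(4))
    return th
E
python3 - <<'E'
from pl import *
t=rk()
plan([(kp(th,84.6),Rdz(th)@Rplace,1) for th in np.linspace(t,.2,6)[1:]])
E
```

```text
Traceback (most recent call last):
  File "pl.py", line 36, in rk
    print("t",s["t"],"r",np.hypot(d[0],100-d[1]).round(2),"th",th.round(4),"z",d[2].round(1),"ang",R.from_matrix(Rm.T@Rplace).as_rotvec(degrees=True).round(2),"F tan(open)/rad/z",(R.from_euler('z',th).as_matrix().T@D[:3,:3].T@s["force"]).round(1),"w",s["gripper_width"].round(4))
                                                                                                                                                                                                                                                           ^^^^^^^^^^^^^^^^^^^^^^^^
AttributeError: 'float' object has no attribute 'round'
```

```bash
sed -i 's/s\["gripper_width"\].round(4)/round(s["gripper_width"],4)/' pl.py
python3 - <<'E'
from pl import *
t=rk()
plan([(kp(th,84.6),Rdz(th)@Rplace,1) for th in np.linspace(t,.2,6)[1:]])
E
```

```text
t 14.6 r 129.79 th 0.622 z 84.5 ang [ 0.08  0.04 35.99] F tan(open)/rad/z [-0.7 -0.2  5.3] w 0.0147
1 rows to [ 0.5637 -0.1287  0.1748]
2 rows to [ 0.5704 -0.1212  0.1708]
3 rows to [ 0.5778 -0.1143  0.1665]
4 rows to [ 0.5857 -0.1081  0.1621]
5 rows to [ 0.5941 -0.1027  0.1576]
travel [[-0.3, 11.0, -0.1], [-0.5, 10.9, 0.0], [-0.5, 11.0, 0.0], [-0.4, 10.9, 0.0], [-0.5, 11.0, 0.0]]
delta_rot [[0.1, 0.1, 5.2], [0.0, 0.0, 4.8], [0.0, 0.0, 4.9], [0.0, 0.0, 4.8], [0.0, 0.0, 4.8]]
```

Request:
drive_tool(
  travel=[
    [-0.4, 11, 0],
    [-0.5, 10.9, 0],
    [-0.5, 11, 0],
    [-0.4, 10.9, 0],
    [-0.5, 11, 0],
    [0, 0, 0],
  ],
  delta_rot=[
    [0, 0, 5.2],
    [0, 0, 4.8],
    [0, 0, 4.9],
    [0, 0, 4.8],
    [0, 0, 4.8],
    [0, 0, 0],
  ],
  hand=[0.7, 0.7, 0.7, 0.7, 0.7, 0.7],
)

```text
t: 15.35
tool_pos: [0.5942, -0.103, 0.1575]
tool_rot: [0.495, 0.841, -0.16, -0.144]
force: [2.5, 1.9, 5.5]
gripper_width: 0.0145
```

```bash
python3 - <<'E'
from pl import *
t=rk()
plan([(kp(th,84.6),Rdz(th)@Rplace,1) for th in np.linspace(t,-.01,9)[1:]])
E
```

```text
t 15.35 r 129.63 th 0.2003 z 84.5 ang [ 0.11 -0.02 11.5 ] F tan(open)/rad/z [-0.6 -1.   6.3] w 0.0145
1 rows to [ 0.5968 -0.1012  0.1562]
2 rows to [ 0.5995 -0.0997  0.1548]
3 rows to [ 0.6023 -0.0984  0.1534]
4 rows to [ 0.6052 -0.097   0.1519]
5 rows to [ 0.6081 -0.0959  0.1505]
6 rows to [ 0.6109 -0.0947  0.1491]
7 rows to [ 0.6138 -0.0937  0.1476]
8 rows to [ 0.6168 -0.0928  0.1462]
travel [[0.3, 3.4, -0.1], [0.0, 3.4, 0.0], [-0.1, 3.4, 0.0], [0.0, 3.5, 0.0], [-0.1, 3.4, 0.0], [0.0, 3.4, 0.0], [0.0, 3.4, 0.0], [-0.1, 3.4, 0.0]]
delta_rot [[0.1, 0.0, 1.5], [0.0, 0.0, 1.5], [0.0, 0.0, 1.5], [0.0, 0.0, 1.6], [0.0, 0.0, 1.5], [0.0, 0.0, 1.5], [0.0, 0.0, 1.5], [0.0, 0.0, 1.5]]
```

Request:
drive_tool(
  travel=[
    [0, 3.4, 0],
    [0, 3.4, 0],
    [0, 3.4, 0],
    [0, 3.5, 0],
    [0, 3.4, 0],
    [0, 3.4, 0],
    [0, 3.4, 0],
    [0, 3.4, 0],
    [0, 0, 0],
    [0, 0, 0],
  ],
  delta_rot=[
    [0, 0, 1.5],
    [0, 0, 1.5],
    [0, 0, 1.5],
    [0, 0, 1.6],
    [0, 0, 1.5],
    [0, 0, 1.5],
    [0, 0, 1.5],
    [0, 0, 1.5],
    [0, 0, 0],
    [0, 0, 0],
  ],
  hand=[0.7, 0.7, 0.7, 0.7, 0.7, 0.7, 0.7, 0.7, 0.7, 0.7],
)

```text
t: 16.6
tool_pos: [0.6157, -0.0935, 0.1466]
tool_rot: [0.581, 0.784, -0.175, -0.127]
force: [1.0, 1.5, 6.1]
gripper_width: 0.0147
```

```bash
python3 - <<'E'
from pl import *
rk(); rep()
E
```

```text
t 16.6 r 129.62 th 0.0007 z 84.5 ang [-0.02 -0.04 -0.63] F tan(open)/rad/z [ 1.3 -1.1  6.2] w 0.0147
t 16.6 deck mm [  0.1 -29.6  84.5] rot err deg [-0.02 -0.04 -0.63] F deck [ 1.3 -1.1  6.2] w 0.0147
```

Request:
drive_tool(
  travel=[
    [0, 0.7, 0],
    [0, 0.7, 0],
    [0, 0.6, 0],
    [0, 0, 0],
  ],
  delta_rot=[
    [0, 0, 0],
    [0, 0, 0],
    [0, 0, 0],
    [0, 0, 0],
  ],
  hand=[0.7, 0.7, 0.7, 0.7],
)

```text
t: 17.1
tool_pos: [0.6157, -0.0935, 0.1466]
tool_rot: [0.581, 0.784, -0.177, -0.129]
force: [-2.4, 0.8, 10.3]
gripper_width: 0.0149
```

```bash
python3 - <<'E'
from pl import *
rk()
E
```

```text
t 17.1 r 129.65 th -0.0001 z 84.5 ang [-0.28 -0.07 -0.64] F tan(open)/rad/z [ 6.2 -1.5  8.5] w 0.0149
```

Request:
drive_tool(
  travel=[
    [0, -1, 0],
    [0, -0.6, 0],
    [0, 0, 0],
    [0, 0, 0],
    [0, 0, 0],
    [0, 0, -20],
    [0, 0, -45],
    [0, 0, 0],
  ],
  delta_rot=[
    [0, 0, 0],
    [0, 0, 0],
    [0, 0, 0],
    [0, 0, 0],
    [0, 0, 0],
    [0, 0, 0],
    [0, 0, 0],
    [0, 0, 0],
  ],
  hand=[0.7, 0.7, 0.4, -0.2, -1, -1, -1, -1],
)

```text
t: 18.1
tool_pos: [0.6453, -0.085, 0.2077]
tool_rot: [0.582, 0.785, -0.174, -0.123]
force: [1.0, -0.2, 0.9]
gripper_width: 0.0853
```

```bash
python3 - <<'E'
from pl import *
rk(); rep()
plan([(dk(0,-175,150),Rdz(np.pi/2-1.2)@Rplace,4)])
E
```

```text
t 18.1 r 128.79 th -0.016 z 152.9 ang [ 0.41  0.2  -0.76] F tan(open)/rad/z [-0.4  0.5  1.2] w 0.0853
t 18.1 deck mm [ -2.1 -28.8 152.9] rot err deg [ 0.41  0.2  -0.76] F deck [-0.4  0.5  1.2] w 0.0853
4 rows to [0.5983 0.0535 0.2059]
travel [[37.0, -1.0, 1.0], [36.0, 3.0, 0.0], [36.0, 6.0, 1.0], [35.4, 9.5, 0.4]]
delta_rot [[0.0, 0.0, -6.0], [0.0, 0.0, -5.0], [0.0, 0.0, -6.0], [0.3, 0.3, -5.0]]
```

Request:
drive_tool(
  travel=[
    [37, -1, 1],
    [36, 3, 0],
    [36, 6, 1],
    [35.4, 9.5, 0.4],
    [0, 0, 0],
    [0, 0, 0],
  ],
  delta_rot=[
    [0, 0, -6],
    [0, 0, -5],
    [0, 0, -6],
    [0.3, 0.3, -5],
    [0, 0, 0],
    [0, 0, 0],
  ],
  hand=[-1, -1, -1, -1, -1, -1],
)

```text
t: 18.85
tool_pos: [0.5953, 0.0532, 0.2028]
tool_rot: [0.422, 0.88, -0.149, -0.162]
force: [-0.4, -0.9, 0.1]
gripper_width: 0.0855
```

```bash
python3 - <<'E'
from pl import *
rep()
s=ctrl.snapshot("wrist"); np.savez("pics/wrist7.npz",**s)
c=np.ascontiguousarray(s["color"][150:430,180:460,::-1])
P=[dk(0,-175,h) for h in(10,48.5)]+[dk(44,-175,10)]
c=cv2.resize(c,None,fx=2.1,fy=2.1,interpolation=cv2.INTER_CUBIC)
for u in proj(s["K"],s["extrinsics"],np.array(P)): print(u.round(1),((u-[180,150])*2.1).round(0)); 
# also top & side inset for keeper
tp=ctrl.snapshot("top");np.savez("pics/top7.npz",**tp)
i=cv2.resize(tp["color"][160:300,250:435,::-1],None,fx=1.1,fy=2.1*0+1.1)
i=cv2.copyMakeBorder(i,0,588-i.shape[0],0,0,0); cv2.imwrite("pics/v7.png",np.hstack([c,i])); print(np.hstack([c,i]).shape)
E
```

```text
t 18.85 deck mm [   1.4 -175.7  145.9] rot err deg [-0.41 -0.28 21.27] F deck [ 0.6  0.7 -0.2] w 0.0855
[318.2 237.5] [290. 184.]
[318.3 255.4] [290. 221.]
[265.6 217.9] [180. 143.]
(588, 792, 3)
```

View pics/v7.png

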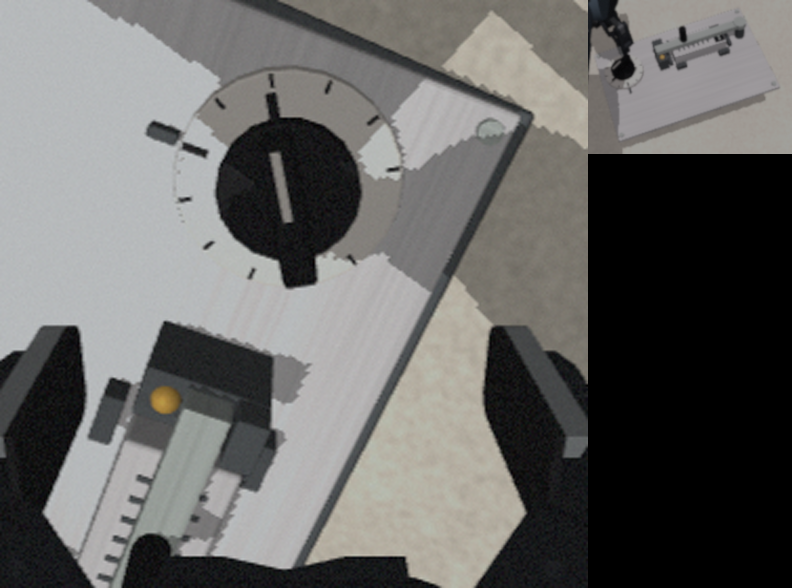

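The wrist view shows the bar home against its end stop, with the nub up behind it at (165,400). The white pointer line runs from (289,222) to (276,153) in the crop, and the zero mark is at (195,147). Next I'll compute the knob angle.

```bash
python3 - <<'E'
from pl import *
q=np.load("pics/wrist7.npz"); f=lambda x,y:(x/2.1+180,y/2.1+150)
a=ray(q,f(276,153),48.5);b=ray(q,f(289,222),48.5);c=ray(q,f(300,285),48.5);n=ray(q,f(272,96),12);n2=ray(q,f(274,120),12)
print(a,b,c,n,n2)
phi=np.arctan2(-(a-b)[1],(a-b)[0]); print("phi line",phi, "tip->tail", np.arctan2(-(a-c)[1],(a-c)[0]))
print("nose",np.arctan2(-(n[1]+175),n[0]))
for z in(80,50.5): plan([(dk(0,-175,z),Rdz(np.pi/2-phi)@Rplace,4)])
E
```

```text
[  12.7 -194.9   48.5] [   0.3 -174.6   48.5] [ -11.5 -154.7   48.5] [  18.5 -204.2   12. ] [  14.7 -196.2   12. ]
phi line 1.022446206924433 tip->tail 1.0289148392618406
nose 1.0060640003380144
4 rows to [0.5701 0.0446 0.1425]
travel [[0.0, 0.0, 17.0], [0.0, 1.0, 16.0], [-1.0, 0.0, 17.0], [0.0, 0.5, 16.1]]
delta_rot [[0.0, 0.0, -3.0], [0.0, 0.0, -2.0], [0.0, 0.0, -3.0], [-0.2, -0.4, -2.2]]
4 rows to [0.5582 0.0408 0.1158]
travel [[0.0, 0.0, 24.0], [-1.0, 1.0, 24.0], [0.0, 0.0, 24.0], [-0.2, 0.6, 23.6]]
delta_rot [[0.0, 0.0, -3.0], [0.0, 0.0, -2.0], [0.0, 0.0, -3.0], [-0.2, -0.4, -2.2]]
```

Request:
drive_tool(
  travel=[
    [0, 0, 24],
    [-1, 1, 24],
    [0, 0, 24],
    [0, 0.6, 20],
    [0, 0, 0],
    [0, 0, 0],
  ],
  delta_rot=[
    [0, 0, -3],
    [0, 0, -2],
    [0, 0, -3],
    [-0.2, -0.4, -2.2],
    [0, 0, 0],
    [0, 0, 0],
  ],
  hand=[-1, -1, -1, -1, -1, -1],
)

```text
t: 19.7
tool_pos: [0.5605, 0.0418, 0.12]
tool_rot: [0.342, 0.914, -0.133, -0.17]
force: [0.2, -0.6, -0.7]
gripper_width: 0.0849
```

```bash
python3 - <<'E'
from pl import *
rep(); plan([(dk(0,-175,51),Rdz(np.pi/2-1.022)@Rplace)])
E
```

```text
t 19.7 deck mm [  -0.4 -175.3   55.4] rot err deg [ 0.06  0.05 31.4 ] F deck [-0.3  0.7 -0.7] w 0.0849
1 rows to [0.5585 0.0409 0.1162]
travel [[-0.1, -0.5, 4.4]]
delta_rot [[0.0, 0.1, 0.0]]
```

Down 3.5 mm to leave margin, then close.

Request:
drive_tool(
  travel=[
    [0, -0.5, 3.5],
    [0, 0, 0],
    [0, 0, 0],
    [0, 0, 0],
    [0, 0, 0],
    [0, 0, 0],
    [0, 0, 0],
    [0, 0, 0],
  ],
  delta_rot=[
    [0, 0, 0],
    [0, 0, 0],
    [0, 0, 0],
    [0, 0, 0],
    [0, 0, 0],
    [0, 0, 0],
    [0, 0, 0],
    [0, 0, 0],
  ],
  hand=[-1, -0.2, 0.3, 0.6, 0.8, 0.8, 0.8, 0.8],
  grip_force=40,
)

```text
t: 20.7
tool_pos: [0.5575, 0.0414, 0.1169]
tool_rot: [0.342, 0.914, -0.134, -0.171]
force: [0.1, -1.7, 4.6]
gripper_width: 0.0112
```

```bash
python3 - <<'E'
from pl import *
rep(); s=ctrl.get_state();print(s["joints"].round(2))
p=s["tool_pos"];plan([(p,Rdz(np.pi/2)@Rplace,8)])
E
```

```text
t 20.7 deck mm [   0.9 -175.8   51.3] rot err deg [-7.00e-02  3.00e-02  3.15e+01] F deck [2.4 1.6 4. ] w 0.0112
[-0.05  0.79  1.42 -0.15  1.34 -0.84]
8 rows to [0.5575 0.0414 0.1169]
travel [[0.0, 0.0, 0.0], [0.0, 0.0, 0.0], [0.0, 0.0, 0.0], [0.0, 0.0, 0.0], [0.0, 0.0, 0.0], [0.0, 0.0, 0.0], [0.0, 0.0, 0.0], [0.0, 0.0, 0.0]]
delta_rot [[0.0, 0.0, -7.0], [0.0, 0.0, -7.0], [0.0, 0.0, -7.0], [0.0, 0.0, -8.0], [0.0, 0.0, -7.0], [0.0, 0.0, -8.0], [0.0, 0.0, -7.0], [0.0, -0.1, -7.5]]
```

Request:
drive_tool(
  travel=[
    [0, 0, 0],
    [0, 0, 0],
    [0, 0, 0],
    [0, 0, 0],
    [0, 0, 0],
    [0, 0, 0],
    [0, 0, 0],
    [0, 0, 0],
    [0, 0, 0],
    [0, 0, 0],
  ],
  delta_rot=[
    [0, 0, -7],
    [0, 0, -7],
    [0, 0, -7],
    [0, 0, -8],
    [0, 0, -7],
    [0, 0, -8],
    [0, 0, -7],
    [0, 0, -7.5],
    [0, 0, 0],
    [0, 0, 0],
  ],
  hand=[0.8, 0.8, 0.8, 0.8, 0.8, 0.8, 0.8, 0.8, 0.8, 0.8],
)

```text
t: 21.95
tool_pos: [0.5573, 0.0401, 0.1172]
tool_rot: [-0.149, 0.965, -0.035, -0.215]
force: [-2.4, -5.5, 5.4]
gripper_width: 0.0112
```

```bash
python3 - <<'E'
from pl import *
rep(); s=ctrl.get_state();print(s["joints"].round(2),s["torque"])
E
```

```text
t 21.95 deck mm [   1.6 -174.6   51.3] rot err deg [-2.600e-01  1.000e-02  8.999e+01] F deck [5.9 4.5 3.2] w 0.0112
[-0.05  0.79  1.42 -0.16  1.35 -1.86] [-0.678217    0.49439804  0.24063897]
```

Request:
drive_tool(
  travel=[
    [0, 0, 0],
    [0, 0, 0],
    [0, 0, 0],
    [0, 0, -5],
    [0, 0, -40],
    [0, 0, -50],
    [0, 0, 0],
    [0, 0, 0],
  ],
  delta_rot=[
    [0, 0, 0],
    [0, 0, 0],
    [0, 0, 0],
    [0, 0, 0],
    [0, 0, 0],
    [0, 0, 0],
    [0, 0, 0],
    [0, 0, 0],
  ],
  hand=[0.6, 0.2, -0.6, -1, -1, -1, -1, -1],
)

```text
t: 22.95
tool_pos: [0.5955, 0.054, 0.2024]
tool_rot: [-0.149, 0.965, -0.033, -0.214]
force: [0.3, -0.5, 0.3]
gripper_width: 0.0854
```

```bash
cat > kn.py <<'E'
from pl import *
def line(q):
    # white line on the black knob: bright pixels rectified on plane z=48.5 within 25 mm of the axis, mm grid x4
    g=np.mgrid[-30:30:.25,-30:30:.25];X,Y=g
    W=ap(D,np.c_[X.ravel(),Y.ravel()-175,np.full(X.size,48.5)]/1e3)
    u=proj(q["K"],q["extrinsics"],W).astype(np.float32).reshape(*X.shape,2)
    im=cv2.remap(cv2.cvtColor(q["color"],cv2.COLOR_RGB2GRAY),u[...,0],u[...,1],cv2.INTER_LINEAR)
    n,l,st,c=cv2.connectedComponentsWithStats((im>95).astype(np.uint8))
    for i in range(1,n):
        m=l==i; P=np.c_[X[m],Y[m]]
        if 120<len(P)<2500 and np.hypot(*P.T).max()<29:
            w,v=np.linalg.eigh(np.cov(P.T)); d=v[:,1]; mu=P.mean(0); d=d*np.sign(d@mu)
            print("blob",len(P),"centre",mu.round(1),"sd",np.sqrt(w).round(1),"phi",np.arctan2(-d[1],d[0]).round(3),"from axis",np.arctan2(-mu[1],mu[0]).round(3))
E
python3 - <<'E'
from kn import *
line(np.load("pics/wrist7.npz")); print("now")
rep(); s=ctrl.snapshot("wrist");np.savez("pics/wrist8.npz",**s);line(s)
print(proj(s["K"],s["extrinsics"],[dk(0,-175,48.5),dk(25,-175,48.5),dk(0,-86,36),dk(0,0,34)]).round(0).tolist())
E
```

```text
blob 1046 centre [ 7.3 -9.9] sd [0.8 6.8] phi 1.015 from axis 0.938
now
t 22.95 deck mm [   0.8 -176.3  145.7] rot err deg [-4.000e-02 -3.000e-02  9.002e+01] F deck [0.  0.6 0.3] w 0.0854
blob 1160 centre [13.2  0.6] sd [0.9 7. ] phi -0.004 from axis -0.048
[[313.0, 255.0], [313.0, 220.0], [189.0, 248.0], [72.0, 247.0]]
```

Request:
drive_tool(
  travel=[
    [0, 0, -30],
    [0, 0, -30],
    [0, 0, 0],
    [0, 0, 0],
  ],
  delta_rot=[
    [0, 0, 0],
    [0, 0, 0],
    [0, 0, 0],
    [0, 0, 0],
  ],
  hand=[-1, -1, -1, -1],
)

```text
t: 23.5
tool_pos: [0.6187, 0.0614, 0.255]
tool_rot: [-0.149, 0.964, -0.033, -0.216]
force: [0.2, 0.3, 0.3]
gripper_width: 0.0852
```

```bash
python3 - <<'E'
from kn import *
rep(); s=ctrl.snapshot("wrist");t=ctrl.snapshot("top");line(s)
# bar profile along deck x (z=50) and module outline (z=34): gray values every 3 mm
for n,q in(("wrist",s),("top",t)):
    G=cv2.cvtColor(q["color"],cv2.COLOR_RGB2GRAY)
    for y,h in((-88,50),(-80,50)):
        xs=np.arange(-30,31,3.);u=proj(q["K"],q["extrinsics"],np.array([dk(x,y,h) for x in xs])).astype(np.float32).reshape(1,-1,2)
        print(n,"y",y,list(zip(xs.astype(int).tolist(),cv2.remap(G,u,None,cv2.INTER_LINEAR)[0].tolist())))
a=cv2.cvtColor(np.load("pics/top0.npz")["color"],cv2.COLOR_RGB2GRAY);b=cv2.cvtColor(t["color"],cv2.COLOR_RGB2GRAY)
for n,(x,y) in dict(spool=(187,200),can=(120,243),flux=(456,214),driver=(499,215)).items():
    tp=a[y-18:y+18,x-18:x+18];r=cv2.matchTemplate(b[y-28:y+28,x-28:x+28],tp,cv2.TM_CCOEFF_NORMED);_,v,_,l=cv2.minMaxLoc(r);print(n,"shift px",l[0]-10,l[1]-10,round(v,3))
E
```

```text
t 23.5 deck mm [   1.  -176.4  203.7] rot err deg [-0.14 -0.23 90.03] F deck [-0.1 -0.2  0.4] w 0.0852
blob 1372 centre [13.5  0.7] sd [1.  6.8] phi -0.001 from axis -0.055
wrist y -88 [(-30, 207), (-27, 205), (-24, 206), (-21, 85), (-18, 83), (-15, 87), (-12, 84), (-9, 55), (-6, 177), (-3, 178), (0, 176), (3, 178), (6, 175), (9, 179), (12, 110), (15, 98), (18, 153), (21, 165), (24, 134), (27, 81), (30, 67)]
wrist y -80 [(-30, 207), (-27, 206), (-24, 206), (-21, 85), (-18, 83), (-15, 85), (-12, 85), (-9, 59), (-6, 177), (-3, 179), (0, 176), (3, 178), (6, 174), (9, 179), (12, 108), (15, 79), (18, 89), (21, 79), (24, 82), (27, 83), (30, 80)]
top y -88 [(-30, 150), (-27, 131), (-24, 94), (-21, 69), (-18, 65), (-15, 69), (-12, 89), (-9, 121), (-6, 134), (-3, 135), (0, 135), (3, 133), (6, 124), (9, 103), (12, 91), (15, 88), (18, 106), (21, 121), (24, 122), (27, 100), (30, 71)]
top y -80 [(-30, 149), (-27, 130), (-24, 95), (-21, 70), (-18, 66), (-15, 71), (-12, 90), (-9, 122), (-6, 135), (-3, 135), (0, 134), (3, 134), (6, 123), (9, 99), (12, 90), (15, 76), (18, 62), (21, 68), (24, 66), (27, 66), (30, 63)]
spool shift px -1 -6 0.426
can shift px 0 -1 0.823
flux shift px 0 0 1.0
driver shift px 0 0 1.0
```

```bash
python3 - <<'E'
from pl import *
G=lambda c:cv2.cvtColor(c,cv2.COLOR_RGB2GRAY)
a=G(np.load("pics/side0.npz")["color"]);b=G(ctrl.snapshot("side")["color"])
for n,(x,y) in dict(spool=(241,364),can=(277,418),red=(183,340)).items():
    r=cv2.matchTemplate(b[y-36:y+36,x-36:x+36],a[y-24:y+24,x-24:x+24],cv2.TM_CCOEFF_NORMED);_,v,_,l=cv2.minMaxLoc(r);print(n,l[0]-12,l[1]-12,round(v,3))
E
```

```text
spool 0 0 0.977
can 0 0 0.98
red 0 0 0.995
```

The spool and can have not moved; the poor top-view match was probably the arm or its shadow over them. Handing in.

```bash
python3 -c "
from station import ctrl
print(ctrl.hand_in())"
```

```text
the job is handed in; nothing more can be done
None
```

I completed the job in order and handed it in after 23.5 s of the 58 s allowed. The hand-in gave no verdict, so the results below are my own checks.

- **Module:** I gripped it across its width, set it down in the pocket at about 8 N and let go. In the wrist picture afterwards it lay centred between the corner blocks, to within about 1.5 mm. I did not measure it again after the keeper was shut.
- **Keeper:** I swung it shut by its peg. It stopped firmly at an angle of about 0.000 rad, and an extra 2 mm of push (about 6 N) did not move it. The last picture showed the bar against its stop with the nub up behind it. A later measurement put the bar within 2 mm of its shut line.
- **Knob:** It started at about 1.02 rad and I turned it back to zero. After I let go, two wrist pictures gave -0.004 and -0.001 rad along the white line. The line's offset from the knob axis gave a different figure, about -0.05 rad. The same offset method also differed before the turn, by about 0.08 rad, so I put it down to roughly 1 mm of calibration error. Both figures are inside the 0.09 rad limit.
- **Bystanders:** All four showed no shift. The spool matched poorly in the top view (0.43) and the can only fairly (0.82), probably because of the arm or its shadow. In the side view both matched at 0 px shift (0.98).
- **Robot:** At hand-in the gripper was open, about 200 mm above the deck, with the force reading near zero.

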